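# Trace the edge of an oval filter with a sprung stylus

## Robot

A 7-joint arm with a two-finger parallel gripper is mounted at the origin on the work surface. World frame = base frame: x ahead of the robot, y to its left, z up, the work surface at z = 0. Lengths are in m, angles in rad, forces in N, time in s.
With the tool pointing down it reaches from about 0.425 to 0.925 m from the base axis. Payload 6.8 kg.
Tool frame: the origin (TCP) lies at the very end of the fingers, on their centre line; the grasp point (between the pads) lies 19 mm behind it; z points along the fingers, y is the line along which they close (so a half turn about z gives the same grasp; the last joint's range is limited). The gripper opens to 85 mm and grips with 20 to 120 N. Pads are 22 mm wide; open, the fingers measure 114 mm over their backs; the gripper's body (76 mm by 85 mm) begins 54 mm behind the grasp point. The pads swing forward as they close: fully open they stand 13 mm farther back than shut.
Start: joints at [-1.338, 0.477, 0.022, 1.555, -0.011, 1.109, -0.083], TCP at [0.226, 0.636, 0.231] pointing down, gripper open.
Joint ranges: [-2.96, 2.96], [-0.34, 2.1], [-1.41, 1.46], [0.24, 2.44], [-1.37, 4.51], [0.17, 1.92], [-2.96, 2.96]. Speed limits (rad/s): [2.39, 2.39, 3.14, 3.14, 3.14, 3.14, 3.14].

## Interface

Orientations are given as a unit quaternion [w, x, y, z].
In Python, from station import get_obs, read_camera, hand_in gives the robot as it stands.
- The arm moves only by the tool arm_command, never from a script. Its argument "commands" is one flat list of numbers, 7 for each row, row after row: the shift along the tool's x, y, z in m, then the turn, a rotation vector about the tool's x, y, z in degrees, then the opening, from 0 (shut) to 1 (fully open). In form: [tx, ty, tz, rx, ry, rz, fingers, tx, ty, tz, rx, ry, rz, fingers, ...]. A call has 1 to 8 rows; each row is the pose to reach, as a shift and turn from the pose commanded when the call began, along the tool's axes at that moment; what a row does not reach only later rows make up. A row lasts 1/10 s, in which the tool goes at most 50 mm and 8.59 degrees, less where a joint would pass 70% of its speed; a pose out of reach is approached as far as the arm can. A call with a gripper value outside its range is refused whole. The fingers move at their own pace and stop on an object; "force" is the grip in N (left out, the last holds). Time passes only in rows, so rows that repeat a pose let the fingers close. It gives the time, the measured TCP pose, the force, the opening and the grip force at its end, in the units of the state.
- get_obs(): the state, without advancing time (a new reading comes with each control period).
- read_camera(name): name is "side" or "top"; returns a dict with "img" (480x640x3 uint8, red, green, blue), "camera_matrix" (3x3 intrinsics, pixels), "pose" (4x4, takes a point from camera to world coordinates). Camera axes: x right, y down, z forward; pixel columns grow to the right and rows downward; lengths in m; the calibration is good to about 2 mm. A picture is of the moment at which its call begins. There is no depth.
- hand_in(): hands the job in; it is judged then, once.
The state is a dict: "t": time; "q": joint angles; "joint_vel": joint speeds; "joint_torque": joint torques, N m; "eef_pos": TCP position; "tool_rot": TCP orientation; "contact_force": force on the tool from outside, world axes, zero at the start; "torque": the same for the moment, N m; "gripper_width": opening from 0.0 (shut) to 1.0 (fully open); "grasp_force": force on a finger pad.
Only numpy, scipy, OpenCV 4.12 (cv2) and the standard library are available. Lean on these libraries where they do the work, as an engineer would, in place of code of your own. Each camera call takes 0.05 s, during which the arm holds its last target. There are 200 camera calls.

## Task

Take the stylus out of its rest and trace the edge of the amber oval filter plate: put the tip against the edge at the end of the plate facing the single fin, then slide it counter-clockwise (seen from above) round the long side to the end facing the twin fins, in light, unbroken contact all the way and never pressing hard (10 N would chip the glass). Lift the tip away only there, hang the stylus upright in its rest again and let go. Leave the bottle, the flat case and the steel weight alone.

Things in the scene. Friction and masses are not known exactly. Their poses are not given: they have to be found in the camera images.
- chuck: Fixed chuck that carries the filter plate on a pedestal (60 mm diameter) and a small centring slide. Origin: centre of its underside on the table, z up. Base plate 240 (x) x 150 (y) x 16 mm. x points from the twin fins to the single fin. The trace runs from the plate's +x end over its +y side to its -x end; at both ends the tip touches within 15 mm of the chuck's x axis.
- plate_seat (a point): Point on the chuck's axis, 90 mm above the table, where the middle of the filter plate should be. The amber plate is an oval 120 (x) x 90 (y) x 12 mm: two half circles of radius 45 mm joined by 30 mm straights; edge free all round, 84 to 96 mm above the table. It sits up to 12 mm off this point in x and in y and turned up to 0.25 rad, unmeasured, different each time; tracing does not shift it.
- single_fin (a point): Top of the one upright aluminium fin at the chuck's +x end (8 x 60 mm, 24 mm high, top 40 mm above the table). The tracing starts at the plate's end above this fin. Between the two ends, on the +y side (tip over 26 mm from the chuck's x axis), the tip must never be at the plate's height without touching the edge; when carried across there, keep the tip 30 mm above the plate.
- twin_fins (a point): Midway between the tops of the two parallel fins (8 x 60 mm each, 16 mm apart, 24 mm high) at the chuck's -x end. The tracing finishes, and the tip leaves the edge, at the plate's end facing these.
- stylus: Loose stylus, 180 to 290 g. Origin: underside centre of its square aluminium flange (64 x 64 x 6 mm), z up. Above: square black handle 26 x 26 mm, z 6 to 64 mm, faces along x and y; grip two opposite faces firmly. Below: 10 mm steel shaft with a smooth barrel tip. The shaft pivots on springs at the flange: the tip yields sideways 0.7 mm per newton, every way, and springs back.
- stylus_tip (a point): Centre of the stylus's upright steel barrel tip (16 mm diameter, 24 mm high), 75 mm below the flange underside. While tracing keep it level with the filter's edge: 90 mm above the table, 10 mm up or down is fine.
- rest: Fixed stylus rest. Origin: centre of its underside on the table. Level aluminium plate 130 x 130 x 10 mm on four legs, upper face 114 mm above the table, with a 45 mm square opening in its middle; the stylus hangs through it, its flange flat on the plate. It starts there, turned up to 0.5 rad. Put back, it may be turned any way, within 15 mm of the opening's centre.
- wash_bottle: White plastic bottle, 60 mm in diameter, 150 mm high; origin: centre of its underside. Not to be disturbed.
- lens_case: Flat square lens case, 100 x 100 x 32 mm, loose; origin: centre of its underside. Not to be disturbed.
- weight: Steel weight with a knob, 56 mm in diameter, 70 mm high, loose; origin: centre of its underside. Not to be disturbed.
There are look-alikes about, which are no part of the job. Leave any purple look-alike of the stylus alone.

How it is judged:
By the outcome, as a careful person would: the job done as asked, in the order asked, and still so for the second after the job is handed in, with the robot touching nothing.
It also fails if it takes over 70 s, if anything falls off the work surface, if the arm or the gripper's body presses on something with over 40 N, if the wrist force passes 120 N, or if a joint passes its speed limit or range.

## Working session

There is one attempt and no reset: what is moved stays moved. The work goes in short steps, Python scripts to look and compute and a tool call to move; the robot and the scene stay as the last step left them, time stands still between calls to the robot, and variables do not carry over. Pictures are saved under pics/ and viewed, at most 10 in all, crops included, and the job is handed in when it is done.

Besides the shell and the picture viewer there is one more tool, called after "Request:" as name(argument=value, ...) on one line, values as JSON. arm_command: Moves the arm, as the interface text tells. Its arguments: {"type":"object","properties":{"commands":{"type":"array","items":{"type":"number"}},"force":{"type":"number"}},"required":["commands"]}

```bash
mkdir -p pics; ls
cat > h.py <<'E'
import numpy as np, cv2
from station import get_obs, read_camera, hand_in
def snap(n,f=None):
    c=read_camera(n)
    if f: cv2.imwrite('pics/'+f,c['img'][:,:,::-1])
    return c
def cast(c,uv,z):
    uv=np.atleast_2d(np.array(uv,float)); K=c['camera_matrix'];P=c['pose']
    d=np.c_[(uv-K[:2,2])/[K[0,0],K[1,1]],np.ones(len(uv))]@P[:3,:3].T
    o=P[:3,3]; return o+d*((z-o[2])/d[:,2])[:,None]
def proj(c,p):
    P=c['pose'];q=(np.atleast_2d(p)-P[:3,3])@P[:3,:3]; K=c['camera_matrix']
    return q[:,:2]/q[:,2:]*[K[0,0],K[1,1]]+K[:2,2]
E
python3 - <<'E'
from h import *
for n in('top','side'):
    c=snap(n,n+'0.png'); print(n,c['pose'].round(3).tolist(),c['camera_matrix'][0,0])
o=get_obs();print({k:np.round(v,3).tolist() for k,v in o.items()})
E
```

```text
pics
top [[0.001, -0.983, 0.182, 0.327], [-1.0, 0.001, 0.012, -0.034], [-0.012, -0.182, -0.983, 1.311], [0.0, 0.0, 0.0, 1.0]] 494.13623021073624
side [[0.694, -0.493, 0.525, -0.006], [-0.719, -0.458, 0.522, -0.588], [-0.017, -0.74, -0.673, 0.831], [0.0, 0.0, 0.0, 1.0]] 490.6746644508611
{'t': 0.1, 'q': [-1.338, 0.478, 0.022, 1.556, -0.012, 1.109, -0.083], 'joint_vel': [0.0, -0.004, -0.002, -0.003, 0.002, 0.0, 0.002], 'joint_torque': [0.004, -59.776, 1.614, -28.196, 0.013, 0.005, 0.0], 'eef_pos': [0.225, 0.636, 0.23], 'tool_rot': [-0.0, 0.17, 0.986, -0.001], 'contact_force': [0.879, -0.296, -0.467], 'torque': [-0.037, 0.004, 0.001], 'grasp_force': 0.0, 'gripper_width': 0.999}
```

View pics/top0.png

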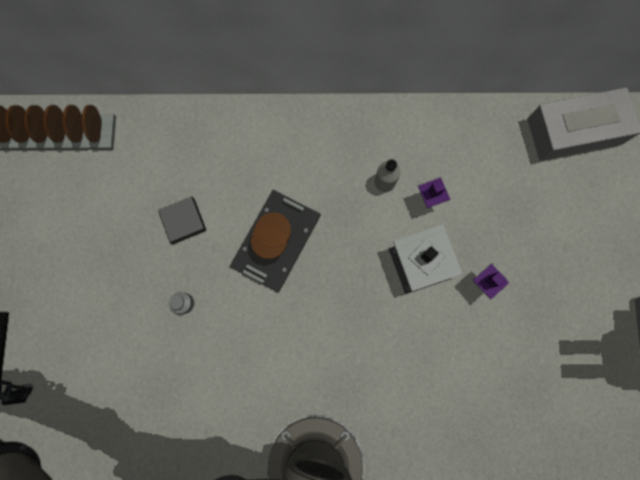

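View pics/side0.png

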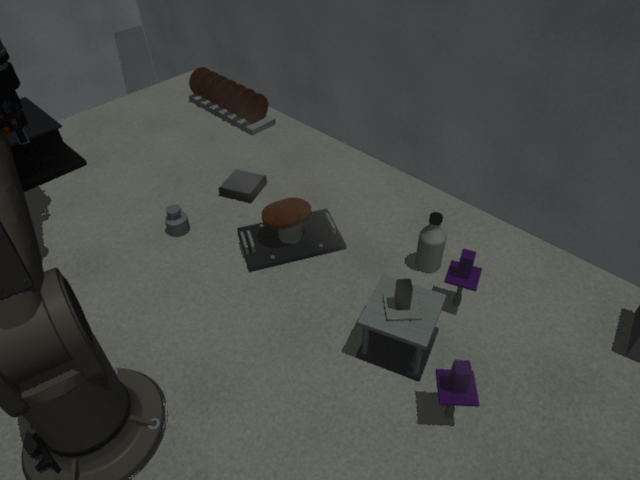

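The top view shows these candidates for the stylus: a black handle in the white rest at (428,256), and purple look-alikes at (433,192) and (490,282). I choose the black one in the rest. The chuck has the amber plate at (271,236), the single fin at (292,204) and the twin fins at (256,272). The amber discs in the rack at (50,125) are look-alikes.

```bash
cat > m.py <<'E'
from h import *
def big(m,box):
    k=np.zeros_like(m);x0,y0,x1,y1=box;k[y0:y1,x0:x1]=m[y0:y1,x0:x1]
    cs,_=cv2.findContours(k,cv2.RETR_EXTERNAL,cv2.CHAIN_APPROX_NONE)
    return max(cs,key=cv2.contourArea)[:,0]
def rect(pts):
    (c,s,a)=cv2.minAreaRect((pts[:,:2]*1000).astype(np.float32)); return np.round(c,1),np.round(s,1),round(a,1)
c=snap('top'); im=c['img']; hsv=cv2.cvtColor(im,cv2.COLOR_RGB2HSV); g=hsv[...,2]
amb=((hsv[...,0]<18)&(hsv[...,1]>120)&(g>50)).astype(np.uint8)
a=big(amb,(225,180,330,300)); print('amber',rect(cast(c,a,.096)), cv2.contourArea(a.astype(np.int32)))
dark=((g<75)|(amb>0)).astype(np.uint8); dark=cv2.morphologyEx(dark,cv2.MORPH_CLOSE,np.ones((5,5)))
print('chuck',rect(cast(c,big(dark,(220,180,330,300)),.016)))
h=big((g<45).astype(np.uint8),(412,238,448,275)); print('handle',rect(cast(c,h,.178)))
w=big((g>125).astype(np.uint8),(380,215,475,300)); print('rest',rect(cast(c,w,.114)))
for n,uv in(('single',(292,204)),('twin',(256,272.)) ): print(n,cast(c,uv,.04).round(3))
print(np.percentile(g[215:300,380:475],[5,25,50,75,95]))
s=snap('side')['img']
A=cv2.resize(im[215:300,380:480],(500,425),interpolation=cv2.INTER_CUBIC)
B=cv2.resize(s[260:380,340:460],(300,300)); B2=cv2.resize(im[180:300,220:330],(500,545))[:425]
out=np.zeros((600,800,3),np.uint8); out[:425,:500]=A; out[:300,500:]=B
cr=cv2.resize(s[190:270,230:350],(300,200));out[300:500,500:]=cr
cv2.imwrite('pics/crop1.png',out[...,::-1])
E
python3 m.py
```

```text
amber (array([566.5, 111.6]), array([ 89.3, 118.7]), 70.4) 1330.5
chuck (array([568., 109.]), array([148.3, 240.7]), 62.2)
handle (array([ 503.7, -265.3]), array([22.6, 33.5]), 43.6)
rest (array([ 509. , -276.1]), array([236.4, 207.7]), 89.9)
single [[0.661 0.063 0.04 ]]
twin [[0.48  0.154 0.04 ]]
[ 45. 124. 132. 143. 148.]
```

View pics/crop1.png

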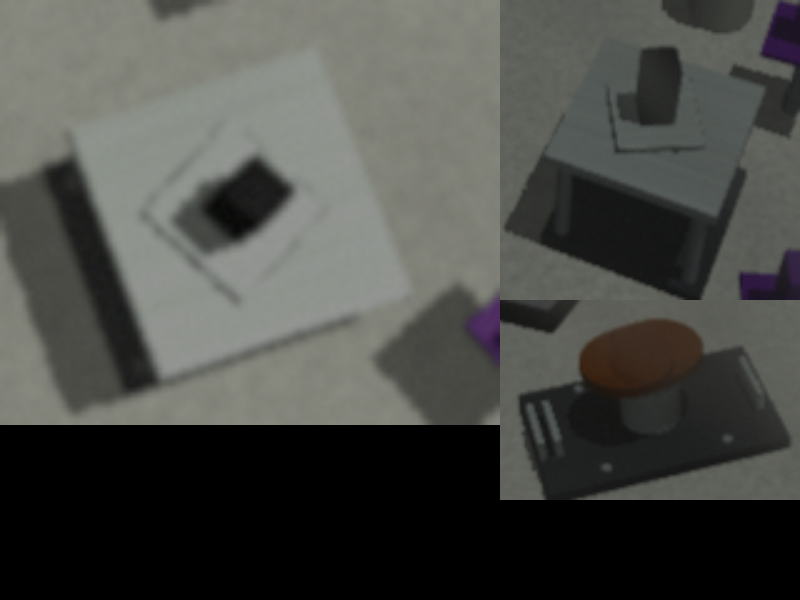

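```bash
cat >> h.py <<'E'
from scipy.spatial.transform import Rotation as R
def rel(p,yaw=None,o=None):
    "shift in tool axes and turn to reach p, with tool y at yaw deg (mod 180), pointing down"
    o=o or get_obs(); q=o['tool_rot']; r=R.from_quat([*q[1:],q[0]])
    t=r.inv().apply(np.array(p)-o['eef_pos'])
    y=r.apply([0,1,0]); cur=np.degrees(np.arctan2(y[1],y[0]))
    if yaw is None: yaw=cur
    d=(yaw-cur+90)%180-90; a=np.radians(cur+d)
    Y=np.array([np.cos(a),np.sin(a),0]);Z=np.array([0,0,-1.]);X=np.cross(Y,Z)
    w=(r.inv()*R.from_matrix(np.c_[X,Y,Z])).as_rotvec(degrees=True)
    return (t*1000).round(1),w.round(2),round(cur,1)
E
python3 - <<'E'
from h import *
c=snap('top')
f=cast(c,np.array([(148,213),(228,122),(327,207),(240,302)])/5+[379.6,214.6],.12)
r=cast(c,np.array([(73,132),(318,50),(410,293),(158,382)])/5+[379.6,214.6],.114)
for p in(f,r):
    e=np.roll(p,-1,0)-p; print(p.mean(0).round(4),np.linalg.norm(e,axis=1).round(3),(np.degrees(np.arctan2(e[:,1],e[:,0]))%90).round(1))
s=f.mean(0)
h=cast(c,np.array([(253,185)])/5+[379.6,214.6],.178);print(h)
for p in((.50,.35,.30),(s[0],s[1],.26)):
  for y in(43,-47,):print(p,rel(p,y))
E
```

```text
[ 0.5073 -0.2726  0.12  ] [0.06  0.063 0.064 0.061] [48.  47.8 46.5 44.7]
[ 0.507  -0.2757  0.114 ] [0.129 0.127 0.131 0.128] [18.6 18.  19.2 17.1]
[[ 0.51050757 -0.26940651  0.178     ]]
(0.5, 0.35, 0.3) (array([-354.3, -177.8,  -69. ]), array([-5.000e-02,  2.000e-02,  2.747e+01]), np.float64(70.5))
(0.5, 0.35, 0.3) (array([-354.3, -177.8,  -69. ]), array([-5.000e-02, -2.000e-02, -6.253e+01]), np.float64(70.5))
(np.float64(0.5072522007211564), np.float64(-0.27259503878514973), 0.26) (array([-569.2, -762.1,  -28.5]), array([-5.000e-02,  2.000e-02,  2.747e+01]), np.float64(70.5))
(np.float64(0.5072522007211564), np.float64(-0.27259503878514973), 0.26) (array([-569.2, -762.1,  -28.5]), array([-5.000e-02, -2.000e-02, -6.253e+01]), np.float64(70.5))
```

Request:
arm_command(commands=[-0.354,-0.178,-0.07,0,0,23.7,1,-0.354,-0.178,-0.07,0,0,23.7,1,-0.354,-0.178,-0.07,0,0,23.7,1,-0.354,-0.178,-0.07,0,0,23.7,1,-0.354,-0.178,-0.07,0,0,23.7,1,-0.354,-0.178,-0.07,0,0,23.7,1,-0.354,-0.178,-0.07,0,0,23.7,1,-0.354,-0.178,-0.07,0,0,23.7,1], force=60)

```text
t: 1.05
eef_pos: [0.4992, 0.3501, 0.3014]
tool_rot: [-0.0, 0.368, 0.93, 0.0]
contact_force: [0.4, 0.6, 0.8]
gripper_width: 0.998
grasp_force: 0.0
```

```bash
python3 -c "
from h import *
print(rel((.508,-.272,.25),46.8),get_obs()['q'])"
```

```text
(array([-432.4, -447.3,   51.2]), array([ 0.02, -0.01, -0.02]), np.float64(46.8)) [-0.90370731  0.31495735  0.24503824  1.64785582 -0.08127197  1.1884658
  0.17655101]
```

Request:
arm_command(commands=[-0.432,-0.447,0.051,0,0,0,1,-0.432,-0.447,0.051,0,0,0,1,-0.432,-0.447,0.051,0,0,0,1,-0.432,-0.447,0.051,0,0,0,1,-0.432,-0.447,0.051,0,0,0,1,-0.432,-0.447,0.051,0,0,0,1,-0.432,-0.447,0.051,0,0,0,1,-0.432,-0.447,0.051,0,0,0,1])

```text
t: 1.85
eef_pos: [0.5033, -0.0487, 0.2683]
tool_rot: [0.0, 0.368, 0.93, 0.0]
contact_force: [0.2, 0.0, 0.5]
gripper_width: 0.999
grasp_force: 0.0
```

```bash
python3 -c "
from h import *
print(rel((.508,-.272,.22),46.8),get_obs()['q'])"
```

```text
(array([-156.3, -159.5,   48.2]), array([ 0.05,  0.01, -0.01]), np.float64(46.8)) [-0.43973165  0.16039403  0.46894011  1.93450059 -0.08319193  1.0644912
  0.88095543]
```

Request:
arm_command(commands=[-0.156,-0.16,0.048,0,0,0,1,-0.156,-0.16,0.048,0,0,0,1,-0.156,-0.16,0.048,0,0,0,1,-0.156,-0.16,0.048,0,0,0,1,-0.156,-0.16,0.048,0,0,0,1,-0.156,-0.16,0.048,0,0,0,1])

```text
t: 2.45
eef_pos: [0.5058, -0.2752, 0.2195]
tool_rot: [-0.0, 0.372, 0.928, -0.001]
contact_force: [0.5, 0.2, 0.1]
gripper_width: 0.999
grasp_force: 0.0
```

Run:
```python
from h import *
print(rel((.508,-.272,.126),46.8),get_obs()['q'])
t=snap('top')['img'];s=snap('side')['img']
out=np.hstack([cv2.resize(t[200:320,370:490],(400,400)),cv2.resize(s[220:380,320:480],(400,400))])
cv2.imwrite('pics/app.png',out[...,::-1])
```

```text
(array([ 0.7,  4.1, 93.4]), array([-0.17,  0.02, -0.44]), np.float64(46.4)) [-0.05593349  0.36148375  0.5681236   1.84007499 -0.22390392  1.0049227
  1.41303259]
```

View pics/app.png

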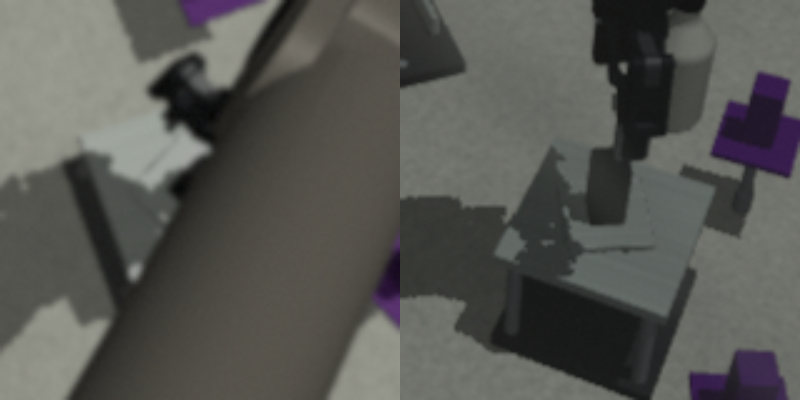

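Run:
```python
from h import *
c=snap('side');o=get_obs();print(o['eef_pos'],rel((.508,-.272,.126),46.8))
p=o['eef_pos'];u=np.array([np.cos(np.radians(46.8)),np.sin(np.radians(46.8)),0])
for q in(p,p+[0,0,.013]-u*.045,p+[0,0,.013]+u*.045,[.508,-.272,.178],[.508,-.272,.12]): print(((proj(c,q)-[320,220])*2.5).round(0))
```

```text
[ 0.50795231 -0.26933812  0.22005347] (array([-1.9, -1.9, 94.1]), array([ 0.02, -0.04,  0.01]), np.float64(46.8))
[[212. 116.]]
[[225. 152.]]
[[203.  58.]]
[[210. 159.]]
[[203. 212.]]
```

Request:
arm_command(commands=[-0.002,-0.002,0.02,0,0,0,1,-0.002,-0.002,0.045,0,0,0,1,-0.002,-0.002,0.07,0,0,0,1,-0.002,-0.002,0.086,0,0,0,1,-0.002,-0.002,0.093,0,0,0,1,-0.002,-0.002,0.093,0,0,0,1])

```text
t: 3.2
eef_pos: [0.508, -0.2715, 0.1267]
tool_rot: [-0.001, 0.367, 0.93, 0.0]
contact_force: [-0.9, -0.2, 0.3]
gripper_width: 1.002
grasp_force: 0.0
```

Request:
arm_command(commands=[0,0,0,0,0,0,0.6,0,0,0,0,0,0,0.4,0,0,0,0,0,0,0.3,0,0,0,0,0,0,0.2,0,0,0,0,0,0,0.1,0,0,0,0,0,0,0,0,0,0,0,0,0,0], force=60)

```text
t: 3.9
eef_pos: [0.5084, -0.2732, 0.1279]
tool_rot: [0.001, 0.368, 0.93, 0.0]
contact_force: [-0.5, 0.6, 6.8]
gripper_width: 0.297
grasp_force: 59.9
```

Run:
```python
from h import *
c=snap('side');o=get_obs();print(o['eef_pos'],o['grasp_force'],o['gripper_width'],o['torque'],o['contact_force'])
cv2.imwrite('pics/grip.png',cv2.resize(c['img'][220:380,320:480],(400,400))[...,::-1])
```

```text
[ 0.50833006 -0.27323168  0.12781977] 59.90486919879913 0.29792227855676845 [ 0.16131031  0.14251154 -0.02153567] [-0.2441726   2.05619667  6.88154458]
```

View pics/grip.png

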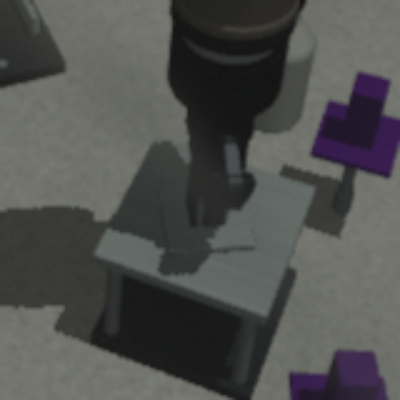

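Request:
arm_command(commands=[0,0,-0.005,0,0,0,0,0,0,-0.02,0,0,0,0,0,0,-0.045,0,0,0,0,0,0,-0.075,0,0,0,0,0,0,-0.11,0,0,0,0,0,0,-0.14,0,0,0,0,0,0,-0.16,0,0,0,0,0,0,-0.16,0,0,0,0], force=90)

```text
t: 4.75
eef_pos: [0.5089, -0.2742, 0.2907]
tool_rot: [0.003, 0.369, 0.93, 0.0]
contact_force: [0.1, 0.1, -3.2]
gripper_width: 0.292
grasp_force: 88.4
```

Run:
```python
from h import *
c=snap('side');o=get_obs();print(o['eef_pos'],o['tool_rot'],o['grasp_force'],o['gripper_width'],o['torque'],o['contact_force'])
cv2.imwrite('pics/lift.png',cv2.resize(c['img'][140:340,300:500],(500,500))[...,::-1])
t=snap('top');print('bottle',cast(t,(390,165),.15))
p=o['eef_pos']
for dz in(.11,.114,.105): print(dz,((proj(c,np.array([p[0],p[1],p[2]-dz+.012]))-[300,140])*2.5).round())
```

```text
[ 0.50813157 -0.27345038  0.28848419] [1.29236453e-03 3.68451070e-01 9.29646223e-01 1.95330562e-04] 88.39660048484802 0.2947676355054376 [-0.01586329  0.02601584  0.01966443] [-0.03763391 -0.44241733 -3.05350916]
bottle [[ 0.73045482 -0.18511565  0.15      ]]
0.11 [[263. 348.]]
0.114 [[262. 352.]]
0.105 [[264. 343.]]
```

View pics/lift.png

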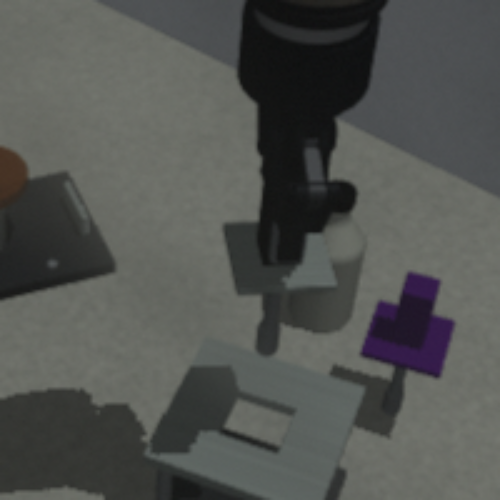

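```bash
cat > path.py <<'E'
from h import *
C=np.array([568.,109.]); AC=np.radians(-27.8)      # chuck, mm
def rot(a): return np.array([[np.cos(a),-np.sin(a)],[np.sin(a),np.cos(a)]])
def oval(s,d,P,A):
    "tip centre and contact at arc length s (contact edge, from plate +x apex, ccw), clearance d"
    L=45*np.pi/2
    def f(s):
        if s<L: a=s/45; return np.array([15,0.]),a
        if s<L+30: return np.array([15-(s-L),0.]),np.pi/2
        return np.array([-15,0.]),np.pi/2+(s-L-30)/45
    c,a=f(s) ; n=np.array([np.cos(a),np.sin(a)])
    M=rot(A); return P+M@(c+(53+d)*n),P+M@(c+45*n),M@n
def cy(p): return (rot(AC).T@(p-C))[1]
E
python3 - <<'E'
from path import *
c=snap('top'); hsv=cv2.cvtColor(c['img'],cv2.COLOR_RGB2HSV)
m=((hsv[...,0]<18)&(hsv[...,1]>120)&(hsv[...,2]>50)).astype(np.uint8); m[:,:225]=0;m[:,330:]=0;m[:180]=0;m[300:]=0
v,u=np.nonzero(m); p=cast(c,np.c_[u,v],.096)[:,:2]*1000
w,V=np.linalg.eigh(np.cov(p.T)); print(len(p),p.mean(0),np.sqrt(w)*2,np.degrees(np.arctan2(V[1,1],V[0,1])))
print('px area mm2',len(p)*(1000*np.linalg.norm(cast(c,(271,236),.096)-cast(c,(272,236),.096)))**2, np.pi*45**2+2700)
P=np.array([567,111.6]);A=np.radians(-19.6)
for s in(-14,-10,-6,190,185,175,170,165,160): t,k,n=oval(s,0,P,A);print(s,t.round(1),cy(k).round(1),n.round(2))
E
```

```text
1388 [565.53961522 111.73406406] [46.67169508 60.95437686] 161.36257353049658
px area mm2 8755.84155293343 9061.72512351933
-14 [623.2  74.4] -3.6 [ 0.79 -0.61]
-10 [625.9  78.2] 0.4 [ 0.84 -0.53]
-6 [628.3  82.3] 4.4 [ 0.89 -0.46]
190 [500.  112.8] -24.1 [-1.   -0.07]
185 [499.9 118.7] -19.7 [-1.    0.04]
175 [501.7 130.3] -10.3 [-0.97  0.26]
170 [503.5 135.9] -5.4 [-0.93  0.36]
165 [505.9 141.3] -0.4 [-0.89  0.47]
160 [509.  146.3] 4.6 [-0.83  0.56]
```

Run:
```python
from path import *
P=np.array([566.3,111.7]);A=np.radians(-19.2)
t,k,n=oval(-10,20,P,A);print(t,n,cy(k)); print(rel((*t/1000,.26),46.8), rel((*t/1000,.179),46.8))
```

```text
[642.4187577   68.15596696] [ 0.84867277 -0.52891826] 0.595778806954065
(array([134.7, 341. ,  26.1]), array([-0.03, -0.11, -0.03]), np.float64(46.8)) (array([134.6, 341. , 107.1]), array([-0.03, -0.11, -0.03]), np.float64(46.8))
```

Request:
arm_command(commands=[0.01,0.025,0,0,0,0,0,0.025,0.065,0,0,0,0,0,0.042,0.107,0.005,0,0,0,0,0.059,0.15,0.01,0,0,0,0,0.076,0.193,0.015,0,0,0,0,0.093,0.236,0.02,0,0,0,0,0.11,0.279,0.025,0,0,0,0,0.122,0.31,0.026,0,0,0,0])

```text
t: 5.7
eef_pos: [0.6305, 0.0405, 0.2582]
tool_rot: [-0.002, 0.367, 0.93, -0.001]
contact_force: [0.1, 0.1, -2.3]
gripper_width: 0.291
grasp_force: 88.6
```

Request:
arm_command(commands=[0.008,0.02,0,0,0,0,0,0.0125,0.031,0,0,0,0,0,0.0125,0.031,0,0,0,0,0,0.0125,0.031,0,0,0,0,0])

```text
t: 6.1
eef_pos: [0.643, 0.065, 0.2611]
tool_rot: [0.0, 0.37, 0.929, -0.001]
contact_force: [-0.1, -1.6, -2.5]
gripper_width: 0.293
grasp_force: 88.6
```

Run:
```python
from path import *
P=np.array([566.3,111.7]);A=np.radians(-19.2)
t,k,n=oval(-10,20,P,A); s=snap('side');tp=snap('top');o=get_obs()
print(o['eef_pos'],o['contact_force'],o['joint_vel'].round(3) if hasattr(o['joint_vel'],'round') else o['joint_vel'],rel((*t/1000,.179),46.8),o['q'])
out=np.hstack([cv2.resize(s['img'][130:290,210:370],(400,400)),cv2.resize(tp['img'][160:300,220:360],(400,400))])
cv2.imwrite('pics/start.png',out[...,::-1])
```

```text
[0.64306659 0.06467783 0.26143781] [-0.31622963 -0.32443454 -2.57620935] [-0.001 -0.003 -0.006 -0.002 -0.006 -0.001 -0.002] (array([ 2.9,  2.1, 82.4]), array([-0.04,  0.04, -0.23]), np.float64(46.6)) [-0.52579803  0.4292858   0.45528182  1.61869721 -0.2017432   1.14069758
  0.79096718]
```

View pics/start.png

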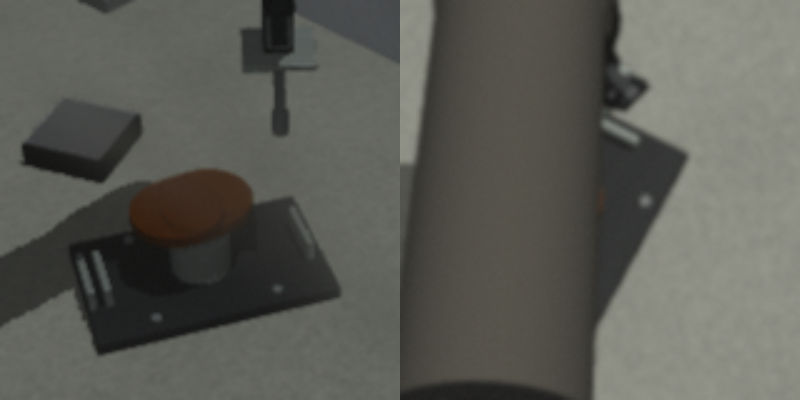

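The stylus hangs upright, with its tip at (280,122) in the left crop. That is off the single-fin end of the plate, whose edge is at (250,195).

Request:
arm_command(commands=[0.003,0.002,0.02,0,0,0,0,0.003,0.002,0.045,0,0,0,0,0.003,0.002,0.068,0,0,0,0,0.003,0.002,0.08,0,0,0,0,0.003,0.002,0.082,0,0,0,0,0.003,0.002,0.082,0,0,0,0,0.003,0.002,0.082,0,0,0,0])

```text
t: 6.9
eef_pos: [0.6435, 0.0707, 0.1806]
tool_rot: [0.001, 0.369, 0.93, 0.001]
contact_force: [1.6, 0.8, -2.2]
gripper_width: 0.291
grasp_force: 88.6
```

```bash
cat > st.py <<'E'
from path import *
def steps(ss,d,P,A,z=.179,extra=(0,0)):
    "state, averaged over 3 readings, and shifts for tip waypoints (mm, tool axes)"
    F=[];E=[]
    for _ in range(3): o=get_obs();F.append(o['contact_force']);E.append(o['eef_pos']);read_camera('top')
    F=np.mean(F,0);E=np.mean(E,0);o=dict(o);o['eef_pos']=E
    tip=E[:2]*1000+.7*F[:2]
    print('t',round(o['t'],2),'E',(E*1000).round(1),'F',F.round(2),'tip',tip.round(1),'cy',cy(tip).round(1),rel(E,46.8,o)[1])
    for s,dd in zip(ss,np.broadcast_to(d,len(ss))):
        t,k,n=oval(s,dd,P,A); print(round(s,1),dd,'cy',cy(k).round(1),rel((*t/1000,z),None,o)[0],'n',n.round(2))
E
python3 -c "
from st import *
steps([-10]*6,[12,6,2,0,-1,-2.],np.array([566.3,111.7]),np.radians(-19.2))"
```

```text
t 7.0 E [643.4  70.8 180.6] F [ 0.38  0.17 -2.11] tip [643.7  71. ] cy 1.6 [ 0.1   0.07 -0.04]
-10 12.0 cy 0.6 [ 6.7 -4.2  1.5] n [ 0.85 -0.53]
-10 6.0 cy 0.6 [12.6 -5.4  1.5] n [ 0.85 -0.53]
-10 2.0 cy 0.6 [16.5 -6.2  1.5] n [ 0.85 -0.53]
-10 0.0 cy 0.6 [18.5 -6.6  1.5] n [ 0.85 -0.53]
-10 -1.0 cy 0.6 [19.5 -6.8  1.5] n [ 0.85 -0.53]
-10 -2.0 cy 0.6 [20.5 -7.   1.5] n [ 0.85 -0.53]
```

Request:
arm_command(commands=[0.0067,-0.0042,0.0015,0,0,0,0,0.0126,-0.0054,0.0015,0,0,0,0,0.0155,-0.006,0.0015,0,0,0,0,0.0175,-0.0064,0.0015,0,0,0,0,0.0185,-0.0066,0.0015,0,0,0,0,0.0185,-0.0066,0.0015,0,0,0,0])

```text
t: 7.65
eef_pos: [0.625, 0.0787, 0.1779]
tool_rot: [0.001, 0.368, 0.93, 0.0]
contact_force: [1.7, -1.1, -2.8]
gripper_width: 0.294
grasp_force: 88.5
```

```bash
python3 -c "
from st import *
steps([-10]*5,[0,-1,-2,-3,-4.],np.array([566.3,111.7]),np.radians(-19.2))"
```

```text
t 7.75 E [625.   78.7 177.8] F [ 1.58 -0.95 -2.45] tip [626.1  78. ] cy -0.3 [ 0.03  0.04 -0.05]
-10 0.0 cy 0.6 [-0.3  0.4 -1.2] n [ 0.85 -0.53]
-10 -1.0 cy 0.6 [ 0.7  0.2 -1.2] n [ 0.85 -0.53]
-10 -2.0 cy 0.6 [ 1.7 -0.  -1.2] n [ 0.85 -0.53]
-10 -3.0 cy 0.6 [ 2.6 -0.2 -1.2] n [ 0.85 -0.53]
-10 -4.0 cy 0.6 [ 3.6 -0.4 -1.2] n [ 0.85 -0.53]
```

```bash
python3 -c "
from st import *
steps([-9,-5.5,-1.5,3,7.5,12,16,18],-2.2,np.array([567.1,111.2]),np.radians(-19.2))"
```

```text
t 7.9 E [625.   78.7 177.8] F [ 0.89  0.09 -2.07] tip [625.6  78.7] cy 0.1 [ 0.02  0.03 -0.04]
-9 -2.2 cy 1.5 [ 1.2  1.2 -1.2] n [ 0.86 -0.51]
-5.5 -2.2 cy 5.0 [ 2.2  5.1 -1.2] n [ 0.9  -0.44]
-1.5 -2.2 cy 9.0 [ 3.7  9.3 -1.2] n [ 0.93 -0.36]
3 -2.2 cy 13.4 [ 5.8 13.9 -1.2] n [ 0.96 -0.27]
7.5 -2.2 cy 17.8 [ 8.4 18.3 -1.2] n [ 0.99 -0.17]
12 -2.2 cy 22.0 [11.4 22.4 -1.2] n [ 1.   -0.07]
16 -2.2 cy 25.6 [14.5 25.7 -1.2] n [1.   0.02]
18 -2.2 cy 27.3 [16.1 27.3 -1.2] n [1.   0.06]
```

Request:
arm_command(commands=[0.0012,0.0005,-0.001,0,0,0,0,0.0022,0.005,-0.001,0,0,0,0,0.0037,0.0093,-0.001,0,0,0,0,0.0058,0.0139,-0.001,0,0,0,0,0.0084,0.0183,-0.001,0,0,0,0,0.0114,0.0224,-0.001,0,0,0,0,0.013,0.024,-0.001,0,0,0,0])

```text
t: 8.65
eef_pos: [0.6319, 0.1066, 0.1788]
tool_rot: [0.0, 0.368, 0.93, 0.0]
contact_force: [3.1, -1.3, -2.3]
gripper_width: 0.293
grasp_force: 88.5
```

```bash
python3 -c "
from st import *
steps([14,18,22,26.5,31,35.5,40,44,46],-2.2,np.array([567.1,111.2]),np.radians(-19.2))"
```

```text
t 8.75 E [631.8 106.5 178.7] F [ 3.34 -0.75 -2.42] tip [634.2 106. ] cy 28.2 [ 0.05 -0.    0.03]
14 -2.2 cy 23.8 [-1.2 -0.9 -0.3] n [ 1.   -0.02]
18 -2.2 cy 27.3 [ 2.   2.3 -0.2] n [1.   0.06]
22 -2.2 cy 30.6 [ 5.4  5.2 -0.2] n [0.99 0.15]
26.5 -2.2 cy 34.1 [ 9.5  8.2 -0.2] n [0.97 0.25]
31 -2.2 cy 37.2 [14.  10.6 -0.2] n [0.94 0.35]
35.5 -2.2 cy 40.1 [18.6 12.7 -0.2] n [0.9  0.44]
40 -2.2 cy 42.6 [23.4 14.3 -0.2] n [0.85 0.53]
44 -2.2 cy 44.4 [27.9 15.2 -0.2] n [0.8 0.6]
46 -2.2 cy 45.2 [30.1 15.6 -0.2] n [0.77 0.63]
```

Request:
arm_command(commands=[0.002,0.0023,-0.0002,0,0,0,0,0.0054,0.0052,-0.0002,0,0,0,0,0.0095,0.0082,-0.0002,0,0,0,0,0.014,0.0106,-0.0002,0,0,0,0,0.0186,0.0127,-0.0002,0,0,0,0,0.0234,0.0143,-0.0002,0,0,0,0,0.0279,0.0152,-0.0002,0,0,0,0,0.0301,0.0156,-0.0002,0,0,0,0])

```text
t: 9.6
eef_pos: [0.6199, 0.1385, 0.1789]
tool_rot: [-0.0, 0.368, 0.93, 0.0]
contact_force: [4.8, 1.1, -2.4]
gripper_width: 0.293
grasp_force: 88.6
```

```bash
python3 -c "
from st import *
steps([46,49,53,57.5,62,66.5,71,76,79],-2.2,np.array([567.1,111.2]),np.radians(-19.2))"
```

```text
t 9.7 E [619.9 138.4 178.9] F [ 3.95  1.83 -2.15] tip [622.7 139.7] cy 52.7 [ 0.03 -0.04  0.02]
46 -2.2 cy 45.2 [-0.4  0.5 -0.1] n [0.77 0.63]
49 -2.2 cy 46.3 [ 2.9  0.8 -0.1] n [0.73 0.68]
53 -2.2 cy 47.4 [ 7.5  0.9 -0.1] n [0.67 0.75]
57.5 -2.2 cy 48.3 [12.5  0.5 -0.1] n [0.59 0.81]
62 -2.2 cy 48.7 [17.5 -0.4 -0.1] n [0.5  0.86]
66.5 -2.2 cy 48.7 [22.4 -1.8 -0.1] n [0.42 0.91]
71 -2.2 cy 48.2 [27.1 -3.6 -0.1] n [0.33 0.94]
76 -2.2 cy 47.5 [31.7 -5.6 -0.1] n [0.33 0.94]
79 -2.2 cy 47.0 [34.4 -6.9 -0.1] n [0.33 0.94]
```

Request:
arm_command(commands=[0.0028,0.0012,0,0,0,0,0,0.0074,0.0014,0,0,0,0,0,0.0124,0.001,0,0,0,0,0,0.0174,0.0001,0,0,0,0,0,0.0223,-0.0013,0,0,0,0,0,0.027,-0.0031,0,0,0,0,0,0.0316,-0.0051,0,0,0,0,0,0.0343,-0.0064,0,0,0,0,0])

```text
t: 10.55
eef_pos: [0.5902, 0.1565, 0.1789]
tool_rot: [-0.0, 0.368, 0.93, 0.0]
contact_force: [3.9, 3.2, -1.7]
gripper_width: 0.289
grasp_force: 88.6
```

```bash
python3 -c "
from st import *
steps([79,82,86.5,91.5,96.5,101,105.5,110,112],-2.2,np.array([567.5,111.5]),np.radians(-19.2))"
```

```text
t 10.65 E [590.1 156.5 178.9] F [ 2.45  3.41 -1.93] tip [591.8 158.9] cy 55.3 [-0.01 -0.05 -0.  ]
79 -2.2 cy 47.5 [ 0.2  0.8 -0.1] n [0.33 0.94]
82 -2.2 cy 47.0 [ 2.9 -0.4 -0.1] n [0.33 0.94]
86.5 -2.2 cy 46.4 [ 7.1 -2.3 -0.1] n [0.33 0.94]
91.5 -2.2 cy 45.6 [11.6 -4.3 -0.1] n [0.33 0.94]
96.5 -2.2 cy 44.9 [16.2 -6.3 -0.1] n [0.33 0.94]
101 -2.2 cy 44.2 [20.3 -8.2 -0.1] n [0.32 0.95]
105.5 -2.2 cy 43.3 [ 24.9 -10.5  -0.1] n [0.23 0.97]
110 -2.2 cy 41.9 [ 29.1 -13.3  -0.1] n [0.13 0.99]
112 -2.2 cy 41.2 [ 30.9 -14.6  -0.1] n [0.08 1.  ]
```

Request:
arm_command(commands=[0.0029,-0.0004,0,0,0,0,0,0.0071,-0.0023,0,0,0,0,0,0.0116,-0.0043,0,0,0,0,0,0.0162,-0.0063,0,0,0,0,0,0.0203,-0.0082,0,0,0,0,0,0.0249,-0.0105,0,0,0,0,0,0.0291,-0.0133,0,0,0,0,0,0.0309,-0.0146,0,0,0,0,0])

```text
t: 11.5
eef_pos: [0.5574, 0.1668, 0.1787]
tool_rot: [-0.0, 0.368, 0.93, -0.0]
contact_force: [1.1, 2.2, -2.3]
gripper_width: 0.292
grasp_force: 88.7
```

```bash
python3 -c "
from st import *
steps([112,115,119,123.5,128,132.5,137,141,143],-2.2,np.array([567.5,111.5]),np.radians(-19.2))"
```

```text
t 11.6 E [557.5 166.8 178.8] F [ 0.47  2.66 -2.58] tip [557.8 168.7] cy 48.0 [-0.04 -0.05 -0.01]
112 -2.2 cy 41.2 [ 0.1  0.3 -0.2] n [0.08 1.  ]
115 -2.2 cy 39.9 [ 2.7 -1.9 -0.2] n [0.02 1.  ]
119 -2.2 cy 37.9 [ 5.9 -5.1 -0.2] n [-0.07  1.  ]
123.5 -2.2 cy 35.4 [ 9.1 -9.  -0.2] n [-0.17  0.99]
128 -2.2 cy 32.4 [ 12.  -13.2  -0.2] n [-0.27  0.96]
132.5 -2.2 cy 29.2 [ 14.4 -17.7  -0.2] n [-0.36  0.93]
137 -2.2 cy 25.7 [ 16.3 -22.4  -0.2] n [-0.45  0.89]
141 -2.2 cy 22.3 [ 17.7 -26.7  -0.2] n [-0.53  0.85]
143 -2.2 cy 20.5 [ 18.2 -28.9  -0.2] n [-0.57  0.82]
```

Request:
arm_command(commands=[0.0024,-0.0021,0,0,0,0,0,0.0056,-0.0053,0,0,0,0,0,0.0087,-0.0092,0,0,0,0,0,0.0116,-0.0134,0,0,0,0,0,0.014,-0.0179,0,0,0,0,0,0.0159,-0.0226,0,0,0,0,0,0.0173,-0.0269,0,0,0,0,0,0.0178,-0.0291,0,0,0,0,0])

```text
t: 12.45
eef_pos: [0.5246, 0.1572, 0.1787]
tool_rot: [-0.0, 0.368, 0.93, -0.0]
contact_force: [-0.4, 2.9, -3.0]
gripper_width: 0.291
grasp_force: 88.8
```

```bash
python3 -c "
from st import *
steps([143,146,150,154.5,159,163,166,168],-2.5,np.array([567.5,111.5]),np.radians(-19.2))"
```

```text
t 12.55 E [524.7 157.2 178.8] F [-1.    2.94 -2.33] tip [524.  159.2] cy 23.9 [-0.05 -0.04 -0.04]
143 -2.5 cy 20.5 [ 0.6  0.5 -0.2] n [-0.57  0.82]
146 -2.5 cy 17.8 [ 1.2 -2.8 -0.2] n [-0.62  0.78]
150 -2.5 cy 14.1 [ 1.6 -7.2 -0.2] n [-0.69  0.72]
154.5 -2.5 cy 9.8 [  1.7 -12.3  -0.2] n [-0.76  0.65]
159 -2.5 cy 5.3 [  1.2 -17.3  -0.2] n [-0.82  0.57]
163 -2.5 cy 1.4 [  0.3 -21.7  -0.2] n [-0.87  0.5 ]
166 -2.5 cy -1.6 [ -0.6 -25.   -0.2] n [-0.9   0.44]
168 -2.5 cy -3.6 [ -1.3 -27.1  -0.2] n [-0.92  0.4 ]
```

Request:
arm_command(commands=[0.0006,-0.003,0,0,0,0,0,0.001,-0.0072,0,0,0,0,0,0.0011,-0.0123,0,0,0,0,0,0.0006,-0.0173,0,0,0,0,0,-0.0003,-0.0217,0,0,0,0,0,-0.0009,-0.0238,0,0,0,0,0,-0.0009,-0.0238,0,0,0,0,0])

```text
t: 13.3
eef_pos: [0.5093, 0.1389, 0.1787]
tool_rot: [-0.0, 0.369, 0.93, -0.0]
contact_force: [-3.2, 3.4, -1.8]
gripper_width: 0.292
grasp_force: 88.8
```

```bash
python3 -c "
from st import *
steps([165]*4,[-2.5,5,15,25],np.array([567.5,111.5]),np.radians(-19.2))
print(rel((.508,-.273,.29),46.8))"
```

```text
t 13.4 E [509.4 139.1 178.7] F [-3.32  2.6  -1.45] tip [507.  140.9] cy -0.2 [-0.06 -0.02 -0.04]
165 -2.5 cy -0.6 [ 1.  -0.3 -0.3] n [-0.89  0.46]
165 5.0 cy -0.6 [ 8.2 -2.3 -0.3] n [-0.89  0.46]
165 15.0 cy -0.6 [17.8 -5.1 -0.3] n [-0.89  0.46]
165 25.0 cy -0.6 [27.5 -7.8 -0.3] n [-0.89  0.46]
(array([-281.3, -301.6, -111.1]), array([-0.06, -0.02, -0.03]), np.float64(46.8))
```

Request:
arm_command(commands=[0.008,-0.0025,0,0,0,0,0,0.018,-0.005,0,0,0,0,0,0.0275,-0.008,0,0,0,0,0,0.0275,-0.008,-0.02,0,0,0,0,0.0275,-0.008,-0.055,0,0,0,0,0.0275,-0.008,-0.09,0,0,0,0,0.0275,-0.008,-0.11,0,0,0,0,0.0275,-0.008,-0.112,0,0,0,0])

```text
t: 14.25
eef_pos: [0.4857, 0.1534, 0.2937]
tool_rot: [0.002, 0.368, 0.93, 0.002]
contact_force: [-0.7, -1.4, -2.6]
gripper_width: 0.292
grasp_force: 89.0
```

Request:
arm_command(commands=[-0.02,-0.02,0,0,0,0,0,-0.05,-0.048,0,0,0,0,0,-0.083,-0.079,0,0,0,0,0,-0.116,-0.11,0,0,0,0,0,-0.149,-0.141,0,0,0,0,0,-0.182,-0.172,0,0,0,0,0,-0.215,-0.203,0,0,0,0,0,-0.245,-0.232,0,0,0,0,0])

```text
t: 15.05
eef_pos: [0.503, -0.1859, 0.2896]
tool_rot: [-0.001, 0.368, 0.93, -0.0]
contact_force: [0.9, 0.2, -1.9]
gripper_width: 0.291
grasp_force: 88.9
```

```bash
python3 -c "
from h import *
snap('top');snap('top');print(rel((.508,-.274,.29),46.8),get_obs()['eef_pos'])"
```

```text
(array([-61.9, -55.9,   0.3]), array([-0.2 ,  0.11, -0.57]), np.float64(46.2)) [ 0.50198518 -0.19082248  0.28996486]
```

Request:
arm_command(commands=[-0.025,-0.022,0,0,0,0,0,-0.05,-0.045,0,0,0,0,0,-0.062,-0.056,0,0,0,0,0,-0.062,-0.056,0,0,0,0,0,-0.062,-0.056,0,0,0,0,0])

```text
t: 15.65
eef_pos: [0.5104, -0.2664, 0.2896]
tool_rot: [-0.001, 0.368, 0.93, 0.0]
contact_force: [0.6, -0.2, -2.8]
gripper_width: 0.294
grasp_force: 89.1
```

Run:
```python
from h import *
s=snap('side');snap('side');o=get_obs();print(rel((.508,-.274,.128),46.8),o['eef_pos'],o['contact_force'])
cv2.imwrite('pics/over.png',cv2.resize(s['img'][140:340,300:500],(500,500))[...,::-1])
```

```text
(array([ -3.9,  -8.1, 162.1]), array([ 0.01, -0.09,  0.08]), np.float64(46.9)) [ 0.51086554 -0.26564296  0.29006393] [-0.17262116  0.04677935 -1.85552076]
```

View pics/over.png

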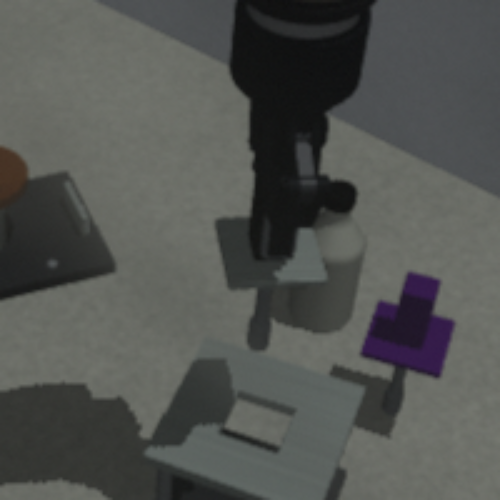

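The stylus is upright at (258,330), about 8 px left of where it was after lifting, which fits the 9 mm offset. I correct that first, then lower it.

Request:
arm_command(commands=[-0.004,-0.008,0,0,0,0,0,-0.004,-0.008,0.02,0,0,0,0,-0.004,-0.008,0.04,0,0,0,0,-0.004,-0.008,0.06,0,0,0,0,-0.004,-0.008,0.08,0,0,0,0,-0.004,-0.008,0.1,0,0,0,0,-0.004,-0.008,0.12,0,0,0,0,-0.004,-0.008,0.135,0,0,0,0])

```text
t: 16.55
eef_pos: [0.5079, -0.2756, 0.1547]
tool_rot: [-0.0, 0.368, 0.93, 0.0]
contact_force: [0.4, -0.2, -2.2]
gripper_width: 0.292
grasp_force: 89.1
```

Run:
```python
from h import *
snap('side');snap('side');o=get_obs();print(rel((.508,-.274,.128),46.8),o['eef_pos'],o['contact_force'])
```

```text
(array([ 0. ,  1.5, 26. ]), array([-0.08, -0.19,  0.01]), np.float64(46.8)) [ 0.50707774 -0.27513683  0.15401225] [-0.56029505 -0.06813698 -2.16749885]
```

Request:
arm_command(commands=[0,0.001,0.01,0,0,0,0,0,0.001,0.018,0,0,0,0,0,0.001,0.023,0,0,0,0,0,0.001,0.025,0,0,0,0,0,0.001,0.026,0,0,0,0,0,0.001,0.026,0,0,0,0])

```text
t: 17.25
eef_pos: [0.509, -0.2754, 0.13]
tool_rot: [0.0, 0.368, 0.93, 0.0]
contact_force: [-0.1, -0.2, -2.3]
gripper_width: 0.294
grasp_force: 89.1
```

Run:
```python
from h import *
snap('side');o=get_obs();print(o['eef_pos'],o['contact_force'],o['torque'])
```

```text
[ 0.50906663 -0.27542936  0.13010385] [-0.5376073  -0.48857586 -1.74620145] [-0.05462154 -0.06929212  0.01017562]
```

Not down yet; a few mm further.

Request:
arm_command(commands=[0,0,0.001,0,0,0,0,0,0,0.002,0,0,0,0,0,0,0.0025,0,0,0,0,0,0,0.0025,0,0,0,0])

```text
t: 17.7
eef_pos: [0.509, -0.2754, 0.128]
tool_rot: [0.0, 0.368, 0.93, 0.0]
contact_force: [-1.9, 1.2, 5.0]
gripper_width: 0.292
grasp_force: 90.0
```

Seated (+5 N). I open gradually, then withdraw upwards.

Request:
arm_command(commands=[0,0,0,0,0,0,0.35,0,0,0,0,0,0,0.45,0,0,0,0,0,0,0.6,0,0,0,0,0,0,0.8,0,0,0,0,0,0,1,0,0,0,0,0,0,1,0,0,0,0,0,0,1])

```text
t: 18.4
eef_pos: [0.5089, -0.2753, 0.1274]
tool_rot: [0.0, 0.368, 0.93, -0.0]
contact_force: [-0.3, 0.6, 0.5]
gripper_width: 0.998
grasp_force: 0.0
```

Request:
arm_command(commands=[0,0,-0.01,0,0,0,1,0,0,-0.03,0,0,0,1,0,0,-0.06,0,0,0,1,0,0,-0.09,0,0,0,1,0,0,-0.12,0,0,0,1,0,0,-0.14,0,0,0,1,0,0,-0.14,0,0,0,1])

```text
t: 19.1
eef_pos: [0.5103, -0.2766, 0.2712]
tool_rot: [0.003, 0.369, 0.93, 0.0]
contact_force: [-0.7, 0.7, -0.0]
gripper_width: 0.998
grasp_force: 0.0
```

Run:
```python
from h import *
s=snap('side','end.png');o=get_obs();print(o['t'],o['eef_pos'],o['contact_force'],o['gripper_width'])
```

```text
19.15 [ 0.50954163 -0.27583503  0.2692213 ] [-0.02630617  0.39253432 -0.64919204] 0.9991264044101403
```

View pics/end.png

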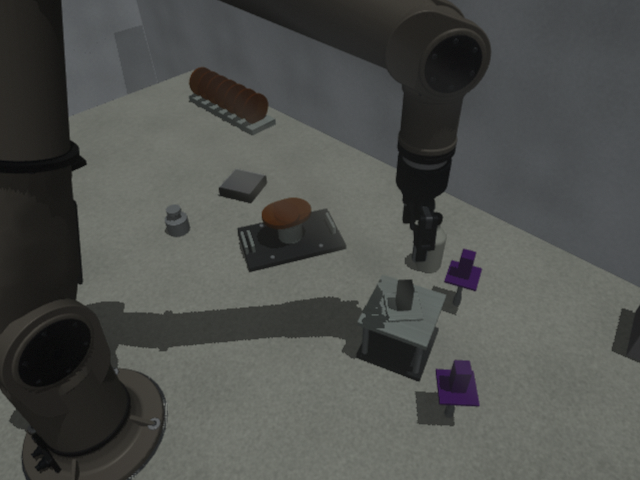

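The stylus is back in the rest, upright at (404,293). The gripper is clear above it, and the weight, case, bottle and look-alikes are where they were in the first picture.

```bash
python3 -c "
from station import hand_in
print(hand_in())"
```

```text
the job is handed in; nothing more can be done
None
```

I traced the plate edge from the single-fin end to the twin-fin end, hung the stylus back upright in its rest, and handed the job in at about 19 s. Contact readings, taken only between moves, were about 1–5 N against the 10 N limit, and in the last picture the bottle, case and weight were where they started.

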